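# Fit the keyed tuning shaft into the gearbox hub

### The arm

A 7-joint arm with a two-finger parallel gripper is mounted at the origin on the work surface. World frame = base frame: x ahead of the robot, y to its left, z up, the work surface at z = 0. Lengths are in m, angles in rad, forces in N, time in s.
With the tool pointing down it reaches from about 0.425 to 0.925 m from the base axis. Payload 6.8 kg.
Tool frame: the origin (TCP) lies midway between the tips of the shut fingers; the grasp point (between the pads) lies 19 mm behind it; y points along the fingers, z is the direction in which the jaws open and shut, and the axes are right-handed (so a half turn about y gives the same grasp; the last joint's range is limited). The gripper opens to 85 mm and grips with 20 to 120 N. Pads are 22 mm wide; open, the fingers measure 114 mm over their backs; the gripper's body (76 mm by 85 mm) begins 54 mm behind the grasp point. The pads swing forward as they close: fully open they stand 13 mm farther back than shut.
Start: joints at [1.202, 0.477, 0.022, 1.555, -0.011, 1.109, -0.083], TCP at [0.174, -0.652, 0.231] pointing down, gripper open.
Joint ranges: [-2.96, 2.96], [-0.34, 2.1], [-1.41, 1.46], [0.24, 2.44], [-1.37, 4.51], [0.17, 1.92], [-2.96, 2.96]. Speed limits (rad/s): [2.39, 2.39, 3.14, 3.14, 3.14, 3.14, 3.14].

### API

Orientations are given as a rotation vector (axis times angle).
In Python, from bench import r gives the robot as it stands.
- The arm moves only by the tool send_rows, never from a script. Its argument "rows" is text: rows parted by semicolons, each of 6 numbers parted by spaces: the shift along the world's x, y, z in m, then the turn, a rotation vector about the world's x, y, z in rad. A call has 1 to 20 rows; each row shifts and turns the commanded pose from where the row before left it; what a row does not reach is not made up. A row lasts 1/10 s, in which the tool goes at most 50 mm and 8.59 degrees, less where a joint would pass 70% of its speed; a pose out of reach is approached as far as the arm can. A call is refused whole if a number of a shift passes 0.05 or a number of a turn 0.15, either way. A call with a gripper value outside its range is refused whole. "grip" is the finger opening in m, from 0 to 0.0854, set as the call begins (left out, the last holds). The fingers move at their own pace and stop on an object; "grip_force" is the grip in N (left out, the last holds). Time passes only in rows, so rows that do not move let the fingers close. It gives the time, the measured TCP pose, the force and the opening at its end, in the units of the state.
- r.get_obs(): the state, without advancing time (a new reading comes with each control period).
- r.grab_frame(name): name is "side" or "top" or "wrist"; returns a dict with "pixels" (480x640x3 uint8, red, green, blue), "intrinsics" (3x3 intrinsics, pixels), "position" and "orientation" of the camera in the world. Camera axes: x right, y up, looking along -z (the intrinsics and any distortion apply to the point x, -y, -z); pixel columns grow to the right and rows downward; lengths in m; the calibration is good to about 2 mm. A picture is of the moment at which its call begins. There is no depth.
- r.hand_in(): hands the job in, once; it reports no verdict.
The state is a dict: "clock": time; "joints": joint angles; "qvel": joint speeds; "tau": joint torques, N m; "tcp_pos": TCP position; "orientation": TCP orientation; "contact_force": force on the tool from outside, world axes, zero at the start; "moment": the same for the moment, N m; "grip_width": finger opening in m.
Only numpy, scipy, OpenCV 4.12 (cv2) and the standard library are available. Lean on these libraries where they do the work, as an engineer would, in place of code of your own. Each camera call takes 0.05 s, during which the arm holds its last target.

### The job

Take the keyed tuning shaft, the one with the flat bar-shaped knob, out of the white holder plate and put it upright into the brass hub on top of the gearbox, turning it until its key slips into the keyway, then push it fully home until its collar sits on the hub's face. A spring in the bore pushes back, so finish still gripping the knob and pressing the shaft home; do not let go. Leave the other things on the bench where they are.

Things in the scene. Friction and masses are not known exactly. Their poses are not given: they have to be found in the camera images.
- shaft_grip (a point): Centre of the keyed shaft's black bar knob (z up the shaft axis, x towards the key). Bar 40 mm long (x), 14 thick (y), 30 tall; grip it across its thickness. Under it: steel neck 12 mm dia., 8 long, then a black collar 36 mm dia., 5 thick, its underside 28 mm below this point; a 6 mm wide nose on the collar reaches 26 mm from the axis towards +x, the key's side.
- shaft_seat (a point): Point on the keyed shaft's axis at the collar's underside (28 mm below shaft_grip, 30 mm above the tip); same axes. Below it: steel shaft 16 mm dia., 30 mm long, the last 4 mm tapered to 11 mm dia. Its upper 18 mm carry one key, 6 mm wide, reaching 13 mm from the axis towards +x; the lowest 12 mm are a plain round pilot.
- shaft: The whole keyed shaft, loose, about 0.12 kg; its origin and axes are those of shaft_seat.
- holder: Fixed white plate 90 (x) by 180 (y) mm on brass standoffs, top face 46 mm above the bench (corner screws 2.5 mm higher). Two 29 mm round through holes at y = -45 and +45 mm: the keyed shaft hangs upright by its collar in one, the round-knob spindle in the other; which is which varies. Origin on the bench under its centre.
- gearbox: Fixed aluminium box 120 (x) by 100 (y) by 40 mm high on a 140 mm long base; origin on the bench under its centre. On top at the centre stands an upright brass hub 44 mm dia. on a thin 60 mm flange, its face 75 mm above the bench. The hub turns only under 0.6 N m, so not under a light push. Holder and gearbox may stand on either side.
- hub_mouth (a point): Centre of the bore's mouth in the hub face; axes of the gearbox (z up), not of the hub. Bore 18 mm dia. with one full-depth keyway 8.5 mm wide, reaching 15 mm from the axis. Its direction is not given: within 0.7 rad either side of gearbox +x (visible from above). The pilot enters 12 mm, then the key meets the face and drops only if within about 0.1 rad of the keyway.
- plunger (a joint): Spring plunger in the bore: how far it is pressed down (m), 0 at rest, 0.008 when the shaft is home. The shaft's tip meets it 22 mm below the hub face; it pushes back with 5 N at first, rising 0.5 N per mm to 9 N at 30 mm, where the collar meets the hub face. If let go, it lifts the shaft again.
- round_center (a point): Centre of the other spindle in the holder (bystander): round black knob 32 mm dia., 22 mm tall, on a 36 mm collar; the point is 14 mm above the plate.
- coil_center (a point): Bystander: standing white coil former with copper winding, 44 mm dia., 62 mm tall; the point is half-way up.
- transformer_center (a point): Bystander: small transformer 50 by 40 by 42 mm; the point is half-way up.
- jar_center (a point): Bystander: small closed jar 44 mm dia., 50 mm tall; the point is half-way up.
- driver_grip (a point): Bystander: screwdriver, 150 mm long, lying on the bench; the point is in its black handle.
Things that resemble listed ones, but are neither listed nor needed, are in the scene too. Leave any blue, purple or red look-alike of the gearbox alone.

How it is judged:
On the way, in this order (a step that is already met when the one before it is completed fails the run):
1. the keyed shaft is lifted clear of the holder, in the gripper (height (world z) of shaft_seat above 0.082 m and contact force between the fingers and shaft above 3 N), for 0.1 s.
2. the shaft stands upright in the bore with its key in the keyway (z of shaft_seat in the frame of hub_mouth below 0.014 m and horizontal distance between shaft_seat and hub_mouth below 0.003 m and angle between shaft_seat's own z axis and vertical below 0.12 rad), for 0.1 s.
At the end, for the whole second after the job is handed in: Keyed shaft upright (0.12 rad) in the hub, within 3 mm of its axis, collar within 2 mm of the hub's face, at rest, gripped at the knob (grasp point within 28 mm of its centre, finger force over 3 N) and pressed on the gearbox with over 5 N (z of shaft_seat in the frame of hub_mouth below 0.002 m and horizontal distance between shaft_seat and hub_mouth below 0.003 m and angle between shaft_seat's own z axis and vertical below 0.12 rad and contact force between the fingers and shaft above 3 N and distance between the grasp point and shaft_grip below 0.028 m and contact force between shaft and gearbox above 5 N and linear speed of shaft below 0.02 m/s); the arm keeps its last pose, push and grip.
It fails at once if another thing on the bench is moved by more than 30 mm (distance of any of round_center, coil_center, transformer_center, jar_center, driver_grip from where it was at the start of the episode above 0.03 m).
It also fails if it takes over 58 s, if anything falls off the work surface, if the arm or the gripper's body presses on something with over 40 N, if the wrist force passes 120 N, or if a joint passes its speed limit or range.

## Working session

There is one attempt and no reset: what is moved stays moved. The work goes in short steps, Python scripts to look and compute and a tool call to move; the robot and the scene stay as the last step left them, time stands still between calls to the robot, and variables do not carry over. Pictures are saved under pics/ and viewed, and the job is handed in when it is done.

Besides the shell and the picture viewer there is one more tool, called in YAML: its name, and indented under it one key for each argument. send_rows: Moves the arm, as the interface text tells. Its arguments: {"type":"object","properties":{"rows":{"type":"string"},"grip":{"type":"number"},"grip_force":{"type":"number"}},"required":["rows"]}

```bash
mkdir -p pics; ls; cat > h.py <<'E'
from bench import r
import numpy as np, cv2
from scipy.spatial.transform import Rotation as R
import pickle
def grab(n,tag):
    f=r.grab_frame(n); pickle.dump(f,open(f'pics/{tag}.pkl','wb'))
    cv2.imwrite(f'pics/{tag}.png',f['pixels'][:,:,::-1]); return f
def load(tag): return pickle.load(open(f'pics/{tag}.pkl','rb'))
def rot(f):
    o=np.array(f['orientation'],float)
    return o if o.shape==(3,3) else R.from_rotvec(o).as_matrix()
def ray(f,u,v):
    K=np.array(f['intrinsics']); d=np.linalg.inv(K)@np.array([u,v,1.0])
    return np.array(f['position']), rot(f)@np.array([d[0],-d[1],-d[2]])
def onz(f,u,v,z):
    p,d=ray(f,u,v); return p+d*(z-p[2])/d[2]
def proj(f,P):
    c=rot(f).T@(np.array(P)-np.array(f['position'])); q=np.array(f['intrinsics'])@np.array([c[0],-c[1],-c[2]]); return q[:2]/q[2]
E
python3 - <<'E'
from h import *
for n in ['top','side','wrist']:
    f=grab(n,n+'0'); print(n,f['position'],f['orientation'],f['intrinsics'],[k for k in f])
print(r.get_obs())
E
```

```text
pics
top [ 0.46879502 -0.05264106  0.93846041] [ 0.07660408 -0.08092756 -1.54081995] [[443.9717844    0.         317.0959507 ]
 [  0.         443.9717844  239.88876566]
 [  0.           0.           1.        ]] ['pixels', 'intrinsics', 'position', 'orientation']
side [0.26977245 0.79898975 0.7242607 ] [ 0.21769521 -1.3061596  -2.54171878] [[585.49090787   0.         323.99984912]
 [  0.         585.49090787 240.88775666]
 [  0.           0.           1.        ]] ['pixels', 'intrinsics', 'position', 'orientation']
wrist [ 0.24811183 -0.63193717  0.37223704] [-0.2608108   0.20054793 -1.29840531] [[339.45116279   0.         323.94598911]
 [  0.         339.45116279 236.33455715]
 [  0.           0.           1.        ]] ['pixels', 'intrinsics', 'position', 'orientation']
{'clock': 0.15, 'joints': array([ 1.20191536,  0.47763864,  0.02234703,  1.55616077, -0.01150898,
        1.10932942, -0.083069  ]), 'qvel': array([ 0.0011644 , -0.00272544, -0.00022804, -0.0021954 ,  0.00119561,
       -0.0001305 , -0.00113299]), 'tau': array([ 3.95943993e-03, -5.96926296e+01,  1.61043841e+00, -2.81489825e+01,
        1.26096042e-02,  6.54180913e-03,  1.29975936e-05]), 'tcp_pos': array([ 0.17392424, -0.651755  ,  0.23055686]), 'orientation': array([-0.2734082 ,  2.08384604, -2.08094463]), 'contact_force': array([-0.60751846,  0.17202761,  0.60237959]), 'moment': array([ 0.03733315, -0.04762298, -0.02167284]), 'grip_width': 0.08504363195390581}
```

View pics/top0.png

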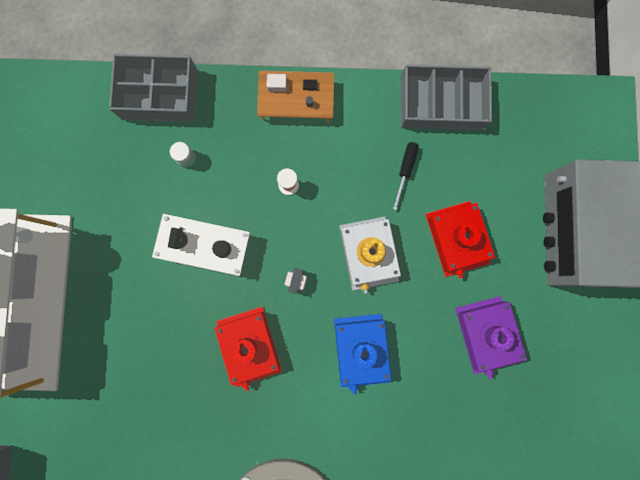

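View pics/side0.png

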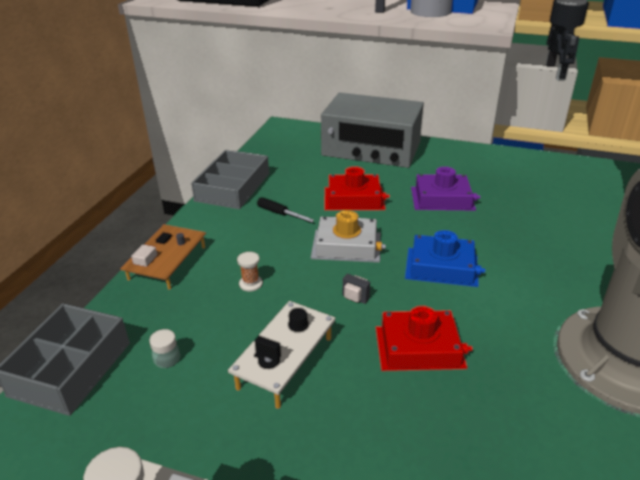

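View pics/wrist0.png

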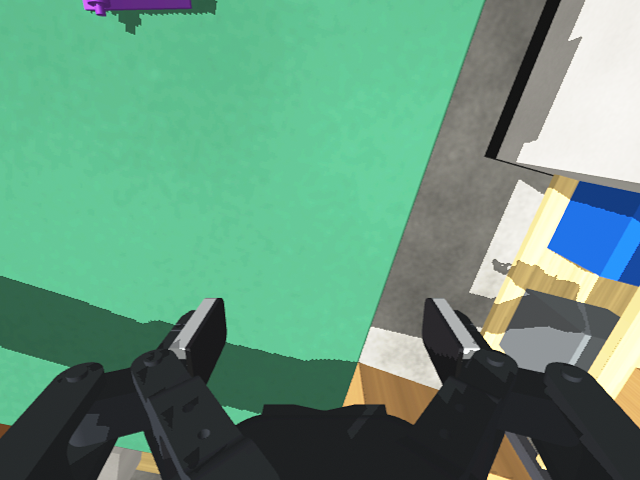

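The real gearbox is the aluminium one with the brass hub at top (371,250). The red ones at (462,238) and (248,347), blue (363,350) and purple (492,336) are look-alikes. The white holder is at (201,244), with a bar-like knob at (177,238) and a round one at (222,249). I'll confirm with enlarged crops.

```bash
python3 - <<'E'
from h import *
t=load('top0')['pixels'][:,:,::-1]; s=load('side0')['pixels'][:,:,::-1]
a=cv2.resize(t[205:285,145:255],None,fx=3.6,fy=3.6,interpolation=cv2.INTER_CUBIC)
b=cv2.resize(t[210:300,330:410],None,fx=4,fy=4,interpolation=cv2.INTER_CUBIC)
c=cv2.resize(s[295:405,225:340],None,fx=3,fy=3,interpolation=cv2.INTER_CUBIC)
d=np.zeros((600,800,3),np.uint8)
a=a[:290,:396]; d[:a.shape[0],:a.shape[1]]=a; d[:360,400:720]=b; d[295:295+300,:345]=c[:300]
cv2.imwrite('pics/crop0.png',d)
E
```

```text
(no output)
```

View pics/crop0.png

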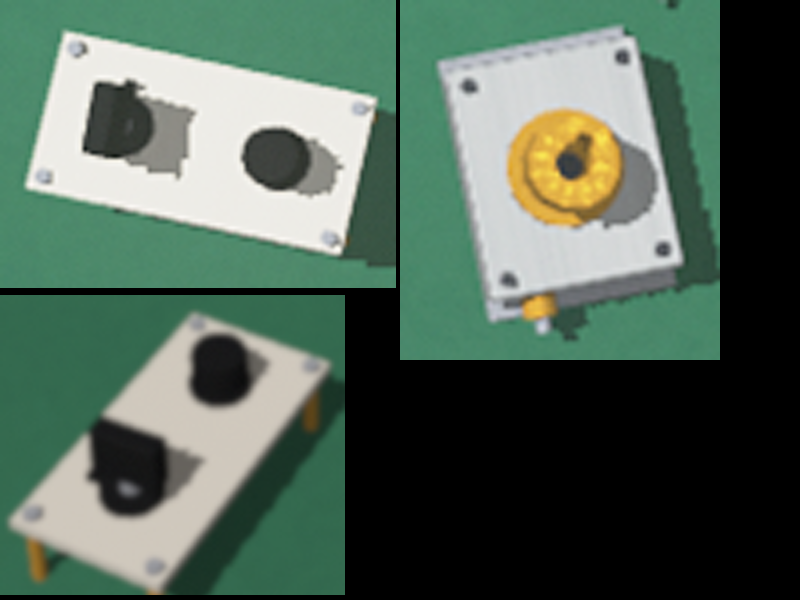

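The bar knob, with its nose on the collar at the far edge, is the keyed shaft; the other knob is plainly round. The keyway points up and slightly right from the hub centre. Next I'll measure.

```bash
python3 - <<'E'
from h import *
f=load('top0'); p=f['pixels']; hsv=cv2.cvtColor(p,cv2.COLOR_RGB2HSV)
H,S,V=hsv[...,0].astype(int),hsv[...,1].astype(int),hsv[...,2].astype(int)
def roi(m,x0,x1,y0,y1):
    o=np.zeros(m.shape,np.uint8); o[y0:y1,x0:x1]=m[y0:y1,x0:x1]; return o*255
def rect(m,z):
    cs,_=cv2.findContours(m,0,2); c=max(cs,key=cv2.contourArea); hull=cv2.convexHull(c)
    (c0,wh,a)=cv2.minAreaRect(hull); b=cv2.boxPoints((c0,wh,a))
    W=np.array([onz(f,*q,z)[:2] for q in b]); return c0,b,W
m=roi((S<60)&(V>150),140,260,205,285)
c,b,W=rect(m,.046); print('holder px',c,'W',W.round(4).tolist(),W.mean(0),np.linalg.norm(W-np.roll(W,-1,0),axis=1))
# gearbox top plate z .04
m=roi((S<70)&(V>140),335,405,212,292)
c,b,W=rect(m,.04); print('gb',c,W.round(4).tolist(),W.mean(0),np.linalg.norm(W-np.roll(W,-1,0),axis=1))
# hub face brass
m=roi((H>12)&(H<32)&(S>120)&(V>120),350,395,230,270)
cs,_=cv2.findContours(m,0,2);c=max(cs,key=cv2.contourArea);print('brass',cv2.fitEllipse(c))
# dark knob
m=roi((V<75)&(S<110),160,195,220,260)
c,b,W=rect(m,.089);print('knob',c,b.tolist(),W)
for z in (.075,.040): print(z,onz(f,372.7,251,z))
g=load('side0')
E
```

```text
holder px (200.33900451660156, 244.251220703125) W [[0.5148, 0.2785], [0.6058, 0.2651], [0.5722, 0.0833], [0.4818, 0.0985]] [0.54363404 0.18134996] [0.09203887 0.18497173 0.0916704  0.18308415]
gb (369.675537109375, 252.44259643554688) [[0.5915, -0.0958], [0.6157, -0.1968], [0.4833, -0.2259], [0.4598, -0.1263]] [ 0.53756621 -0.16117476] [0.10388115 0.13559711 0.10236126 0.13519797]
brass ((370.779296875, 251.42042541503906), (27.682191848754883, 28.058082580566406), 0.4842390716075897)
knob (177.9840087890625, 238.08799743652344) [[167.6640167236328, 246.84800720214844], [171.4080047607422, 226.25599670410156], [188.3040008544922, 229.32798767089844], [184.5600128173828, 249.9199981689453]] [[0.53298902 0.23224084]
 [0.57294781 0.22751351]
 [0.56793147 0.19467611]
 [0.5280177  0.19955531]]
0.075 [ 0.53739424 -0.16283867  0.075     ]
0.04 [ 0.54017488 -0.16730548  0.04      ]
```

```bash
python3 - <<'E'
from h import *
o=r.get_obs(); M=R.from_rotvec(o['orientation']).as_matrix(); print(M.round(3))
f=load('wrist0'); print(proj(f,o['tcp_pos']), rot(f).round(3))
E
```

```text
[[-0.966 -0.     0.258]
 [-0.258  0.001 -0.966]
 [ 0.    -1.    -0.001]]
[323.95199648 301.80236735] [[ 0.259  0.921  0.291]
 [-0.966  0.247  0.078]
 [-0.    -0.301  0.954]]
```

send_rows:
  rows: "0.024 0.034 0 0 0 -0.02;0.024 0.034 0 0 0 -0.03;0.024 0.034 0 0 0 -0.03;0.024 0.034 0 0 0 -0.03;0.024 0.034 0 0 0 -0.03;0.024 0.034 0 0 0 -0.03;0.024 0.034 0 0 0 -0.03;0.024 0.034 0 0 0 -0.03;0.024 0.034 0 0 0 -0.03;0.024 0.034 0 0 0 -0.03;0.024 0.034 -0.01 0 0 -0.03;0.024 0.034 -0.02 0 0 -0.03;0.024 0.034 -0.02 0 0 -0.03;0.024 0.034 -0.01 0 0 0;0 0 0 0 0 0;0 0 0 0 0 0"

```text
clock: 1.75
tcp_pos: [0.5102, -0.1751, 0.1708]
orientation: [-0.125, -2.161, 2.161]
contact_force: [0.1, 0.1, 0.1]
grip_width: 0.085
```

```bash
python3 - <<'E'
from h import *
f=grab('wrist','w1');o=r.get_obs();print(o['clock'],o['tcp_pos'],o['joints'],R.from_rotvec(o['orientation']).as_matrix().round(3).tolist())
print(proj(f,[.537,-.163,.075]))
E
```

```text
1.8 [ 0.50972965 -0.17656398  0.1711305 ] [ 0.36991631  0.33299323 -0.18539741  1.9299256   0.07843582  0.88614575
 -1.54508871] [[-0.993, -0.001, -0.119], [0.119, -0.0, -0.993], [0.001, -1.0, 0.0]]
[302.3733713  204.83863274]
```

View pics/w1.png

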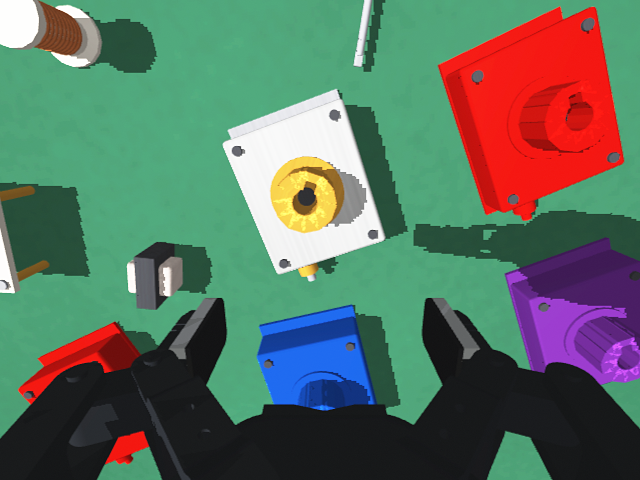

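Wrist view: the brass hub face is centred near (306,202), with the bore at about (307,198) and a keyway notch. Enlarging.

```bash
python3 - <<'E'
from h import *
f=load('w1');p=f['pixels'][:,:,::-1]
cv2.imwrite('pics/w1c.png',cv2.resize(p[150:245,260:360],None,fx=6,fy=6,interpolation=cv2.INTER_NEAREST))
E
```

```text
(no output)
```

View pics/w1c.png

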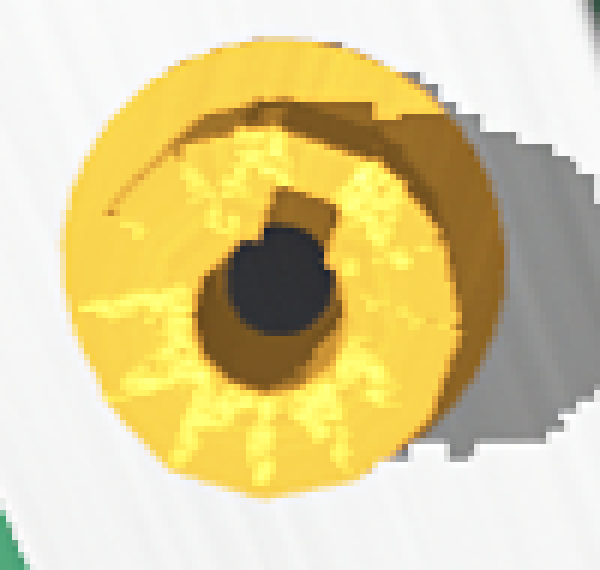

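```bash
cat > hub.py <<'E'
from h import *
def meas(tag,box,cen):
    f=load(tag);p=f['pixels']; V=p.max(2).astype(int)
    x0,x1,y0,y1=box
    up=6
    g=cv2.resize(V[y0:y1,x0:x1].astype(np.uint8),None,fx=up,fy=up,interpolation=cv2.INTER_CUBIC)
    m=(g<180).astype(np.uint8)*255
    cs,_=cv2.findContours(m,cv2.RETR_LIST,cv2.CHAIN_APPROX_NONE)
    u0=((cen[0]-x0+.5)*up-.5,(cen[1]-y0+.5)*up-.5)
    cs=[c for c in cs if cv2.pointPolygonTest(c,u0,False)>0]; c=min(cs,key=cv2.contourArea)[:,0,:]
    px=(c+.5)/up-.5+[x0,y0]
    W=np.array([onz(f,*q,.075)[:2] for q in px])
    # circle fit robust radius 9mm
    from scipy.optimize import least_squares
    s=least_squares(lambda x:np.hypot(*(W-x[:2]).T)-x[2],[*W.mean(0),.009],loss='soft_l1',f_scale=.0004)
    x=s.x; d=np.hypot(*(W-x[:2]).T); k=d>x[2]+.003
    tip=W[d>.0125]; t=tip.mean(0)-x[:2]
    print('centre',x,'maxr',d.max(),'key dir yaw',np.arctan2(t[1],t[0]),'n',k.sum(),len(W))
    a=np.arctan2(*(W[k]-x[:2]).T[::-1]); print('width span',a.min(),a.max())
    rect=cv2.minAreaRect(((W[k]-x[:2])*1e5).astype(np.float32)); print('rect',rect)
E
python3 - <<'E'
from hub import *
meas('w1',(260,360,150,245),(305,205))
f=load('w1')
p=f['pixels'];hsv=cv2.cvtColor(p,cv2.COLOR_RGB2HSV)
for c in [(237,151),(334,115),(373,234),(284,263)]: print(onz(f,*c,.041))
E
```

```text
centre [ 0.53985618 -0.16496716  0.0092942 ] maxr 0.014091483086053154 key dir yaw -0.4700026571458535 n 87 514
width span -0.7889643881667892 -0.1687442566342121
rect ((1146.65380859375, -583.8907470703125), (782.0634765625, 225.57606506347656), 62.27235794067383)
[ 0.57802787 -0.11527767  0.041     ]
[ 0.59552986 -0.19295069  0.041     ]
[ 0.49840344 -0.21537433  0.041     ]
[ 0.48120119 -0.13742682  0.041     ]
```

Hub mouth is about (0.540,-0.165), bore r≈9.3 mm (nominal 9), keyway yaw ≈ -0.475. Now I'll view the shaft.

send_rows:
  rows: "0.001 0.04 0 0 0 0;0.001 0.04 0 0 0 0;0.001 0.04 0 0 0 0;0.001 0.04 0 0 0 0;0.001 0.04 0 0 0 0;0.001 0.04 0 0 0 0;0.001 0.04 0 0 0 0;0.001 0.04 0 0 0 0;0.001 0.04 0 0 0 0;0.001 0.036 0 0 0 0;0 0 0 0 0 0;0 0 0 0 0 0"

```text
clock: 3.0
tcp_pos: [0.5205, 0.2188, 0.1715]
orientation: [-0.13, -2.159, 2.161]
contact_force: [-0.1, -1.2, -0.6]
grip_width: 0.0855
```

```bash
python3 - <<'E'
from h import *
f=grab('wrist','w2');o=r.get_obs();print(o['clock'],o['tcp_pos'],o['joints'],R.from_rotvec(o['orientation']).as_matrix().round(3).tolist())
u,v=proj(f,[.552,.2256,.08]);u,v=int(u),int(v);print(u,v)
p=f['pixels'][:,:,::-1]; x0,y0=u-60,v-50
print(x0,y0); cv2.imwrite('pics/w2c.png',cv2.resize(p[y0:y0+100,x0:x0+130],None,fx=6,fy=6,interpolation=cv2.INTER_NEAREST))
E
```

```text
3.05 [0.52057572 0.21766656 0.17137114] [-0.23775832  0.38456657 -0.33763298  1.86479772  0.15857833  0.91857415
 -2.34158218] [[-0.993, 0.0, -0.121], [0.121, -0.001, -0.993], [-0.0, -1.0, 0.001]]
308 198
248 148
```

View pics/w2c.png

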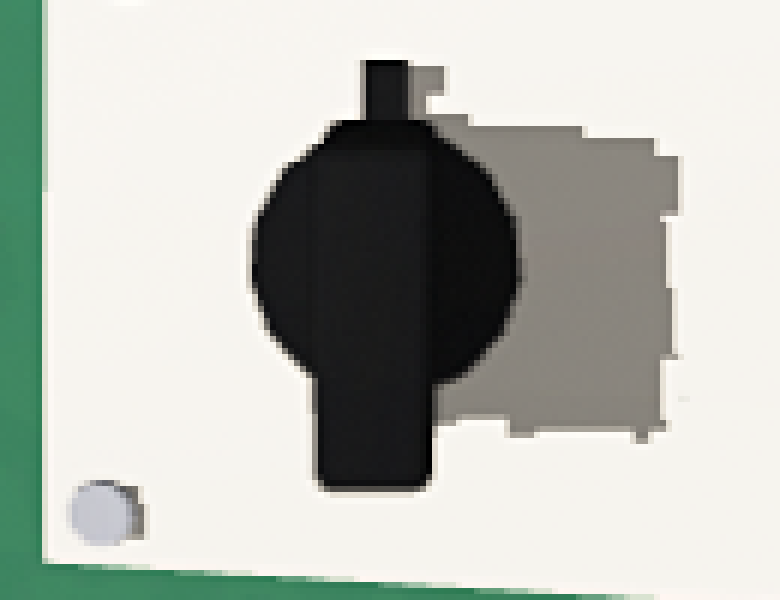

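View pics/w2.png

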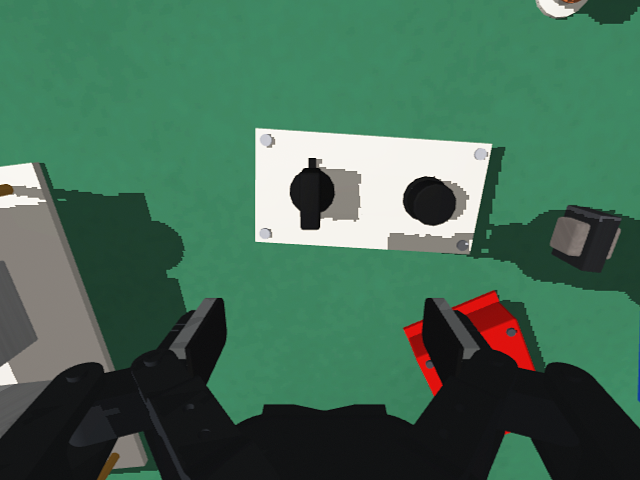

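```bash
python3 - <<'E'
from h import *
f=load('w2'); x0,y0=248,148
q=lambda a,b:(x0+(a+.5)/6-.5,y0+(b+.5)/6-.5)
print('collar',onz(f,*q(385,258),.050)); 
for e in [(252,258),(519,262)]: print('  edge',onz(f,*q(*e),.0505))
fr=[onz(f,*q(*e),.089) for e in [(318,487),(432,487)]]; bk=[onz(f,*q(*e),.089) for e in [(312,150),(430,150)]]
F,B=np.mean(fr,0),np.mean(bk,0); print('bar',F,B,(F+B)/2,np.linalg.norm(F-B),np.linalg.norm(fr[0]-fr[1]),np.linalg.norm(bk[0]-bk[1]))
d=B-F;print('yaw',np.arctan2(d[1],d[0]))
n=onz(f,*q(386,62),.051);n0=onz(f,*q(387,119),.051);print('nose',n,n0)
c=(F+B)/2; print('nose yaw from bar centre',np.arctan2(*(n-c)[1::-1]), np.linalg.norm((n-c)[:2]))
o=r.get_obs();M=R.from_rotvec(o['orientation']).as_matrix();print('jaw yaw',np.arctan2(M[1,2],M[0,2]))
E
```

```text
collar [0.55247145 0.2241603  0.05      ]
  edge [0.55461143 0.24126841 0.0505    ]
  edge [0.54996364 0.20692205 0.0505    ]
bar [0.53295095 0.22658997 0.089     ] [0.5709279  0.22201148 0.089     ] [0.55193943 0.22430072 0.089     ] 0.03825194142951446 0.013071289707807661 0.01286433689830423
yaw -0.11998050025453506
nose [0.57722986 0.22076615 0.051     ] [0.57020336 0.22155507 0.051     ]
nose yaw from bar centre -0.13885992208571613 0.025536236953209678
jaw yaw -1.6923813538917618
```

Bar centre (0.552,0.224), yaw -0.12, length 38/40 mm; it agrees with the collar centre, and the jaws are already aligned. I'll partly close the gripper and align above it.

send_rows:
  rows: "0.016 0.003 -0.02 0 0 0;0.0155 0.002 -0.03 0 0 0;0 0 0 0 0 0;0 0 0 0 0 0;0 0 0 0 0 0"
  grip: 0.05
  grip_force: 60

```text
clock: 3.55
tcp_pos: [0.5518, 0.224, 0.1225]
orientation: [-0.131, -2.16, 2.16]
contact_force: [0.0, 0.5, -0.4]
grip_width: 0.0499
```

```bash
python3 - <<'E'
from h import *
for i in range(1):
    f=grab('wrist','w3');o=r.get_obs();print(o['clock'],o['tcp_pos'],o['grip_width'],o['contact_force'])
E
```

```text
3.6 [0.55186485 0.22441288 0.12276666] 0.049754257983118735 [0.01127998 0.72690945 0.16042176]
```

View pics/w3.png

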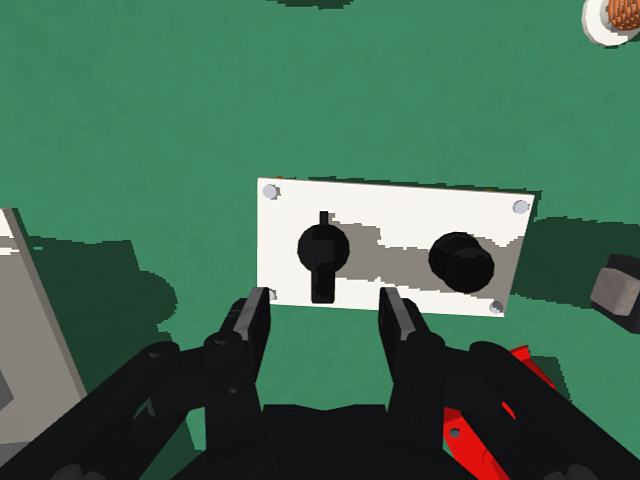

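The bar at (323,270) sits midway between the fingers at (258,·) and (390,·). Descending and gripping.

send_rows:
  rows: "0 0 -0.02 0 0 0;0 0 -0.02 0 0 0;0 0 -0.015 0 0 0;0 0 -0.007 0 0 0;0 0 0 0 0 0;0 0 0 0 0 0"

```text
clock: 4.2
tcp_pos: [0.552, 0.2251, 0.06]
orientation: [-0.13, -2.161, 2.16]
contact_force: [-0.2, -0.5, -1.1]
grip_width: 0.0498
```

send_rows:
  rows: "0 0 0 0 0 0;0 0 0 0 0 0;0 0 0 0 0 0;0 0 0 0 0 0;0 0 0 0 0 0;0 0 0 0 0 0;0 0 0 0 0 0;0 0 0 0 0 0"
  grip: 0.0
  grip_force: 80

```text
clock: 5.0
tcp_pos: [0.5521, 0.2251, 0.0601]
orientation: [-0.13, -2.161, 2.16]
contact_force: [-0.8, -0.9, 5.4]
grip_width: 0.0128
```

```bash
python3 - <<'E'
from h import *
f=grab('wrist','w4');o=r.get_obs();print(o['clock'],o['tcp_pos'],o['grip_width'],o['contact_force'],o['moment'])
E
```

```text
5.05 [0.5520732  0.22507241 0.06010394] 0.012715528105027296 [-0.75255032 -0.54090939  7.0666569 ] [-0.07573202  0.1590025   0.01399711]
```

View pics/w4.png

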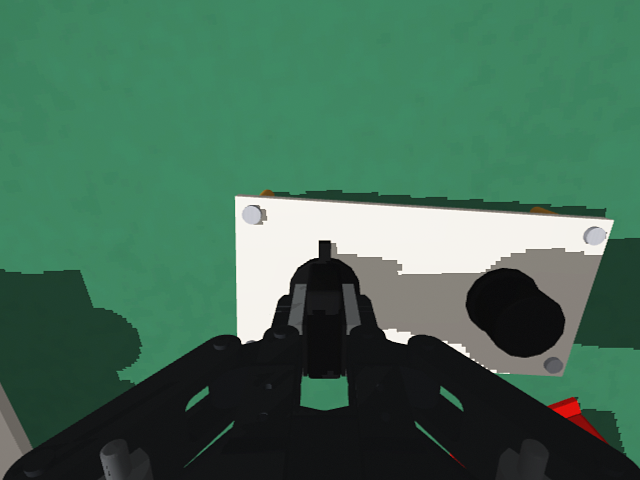

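Gripped (width 12.7 mm), with the bar between the pads. Lifting.

send_rows:
  rows: "0 0 0.005 0 0 0;0 0 0.015 0 0 0;0 0 0.02 0 0 0;0 0 0.03 0 0 0;0 0 0.03 0 0 0;0 0 0.02 0 0 0;0 0 0 0 0 0;0 0 0 0 0 0"

```text
clock: 5.85
tcp_pos: [0.5514, 0.2247, 0.1797]
orientation: [-0.13, -2.16, 2.16]
contact_force: [-0.3, -0.6, -1.9]
grip_width: 0.0129
```

```bash
python3 - <<'E'
from h import *
f=grab('wrist','w5');o=r.get_obs();print(o['clock'],o['tcp_pos'],o['grip_width'],o['contact_force'],o['moment'])
g=grab('side','s5'); u,v=proj(g,o['tcp_pos']); u,v=int(u),int(v);print(u,v)
p=g['pixels'][max(v-70,0):v+80,u-90:u+90,::-1]
cv2.imwrite('pics/s5c.png',cv2.resize(p,None,fx=4,fy=4,interpolation=cv2.INTER_CUBIC))
E
```

```text
5.9 [0.55096682 0.22438868 0.17874509] 0.01302185563524717 [ 0.30452674 -0.88620716 -1.93683518] [ 0.03876502  0.0035172  -0.00890004]
264 294
```

View pics/w5.png

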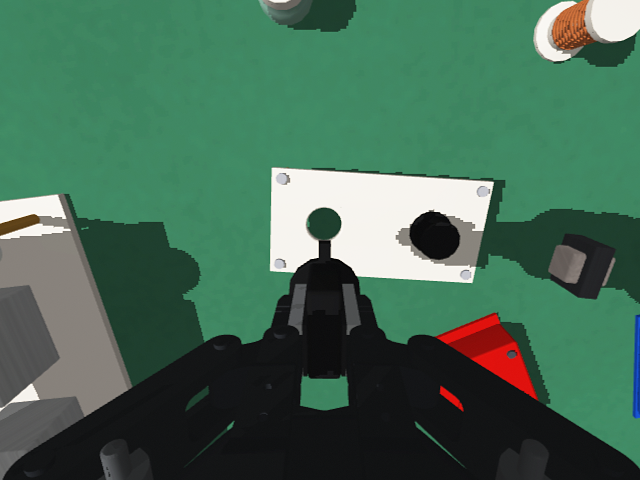

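View pics/s5c.png

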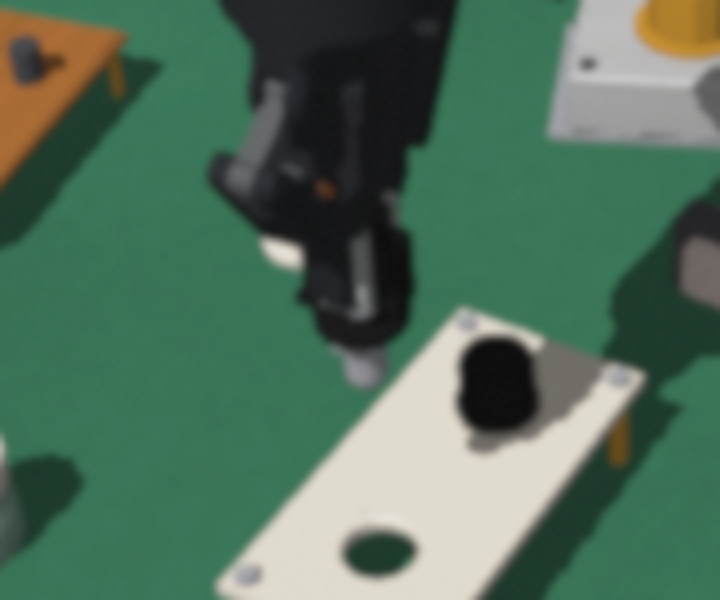

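Lifted, upright, hole empty. Moving to the hub with a yaw turn of -0.355.

send_rows:
  rows: "-0.001 -0.02 0 0 0 -0.035;-0.001 -0.035 0 0 0 -0.035;-0.001 -0.04 0 0 0 -0.035;-0.001 -0.04 0 0 0 -0.035;-0.001 -0.04 0 0 0 -0.035;-0.001 -0.04 0 0 0 -0.035;-0.001 -0.04 0 0 0 -0.035;-0.001 -0.04 0 0 0 -0.035;-0.001 -0.04 0 0 0 -0.035;-0.001 -0.035 0 0 0 -0.035;-0.001 -0.02 0 0 0 -0.005;0 0 0 0 0 0;0 0 0 0 0 0;0 0 0 0 0 0"

```text
clock: 7.35
tcp_pos: [0.5402, -0.1641, 0.1788]
orientation: [-0.471, -1.958, 1.957]
contact_force: [0.2, 0.7, -1.3]
grip_width: 0.0128
```

```bash
python3 - <<'E'
from h import *
f=grab('wrist','w6');o=r.get_obs();print(o['clock'],o['tcp_pos'],o['grip_width'],o['contact_force'],o['moment'])
M=R.from_rotvec(o['orientation']).as_matrix();print('key yaw',np.arctan2(M[1,2],M[0,2])+np.pi/2,M[:,1])
E
```

```text
7.4 [ 0.54037982 -0.16387222  0.17895345] 0.012568717148862936 [ 0.44061048  0.60294036 -0.77092229] [0.00273581 0.02800342 0.00437968]
key yaw -0.4725427181545756 [-6.80248483e-04  7.17250839e-04 -9.99999511e-01]
```

View pics/w6.png

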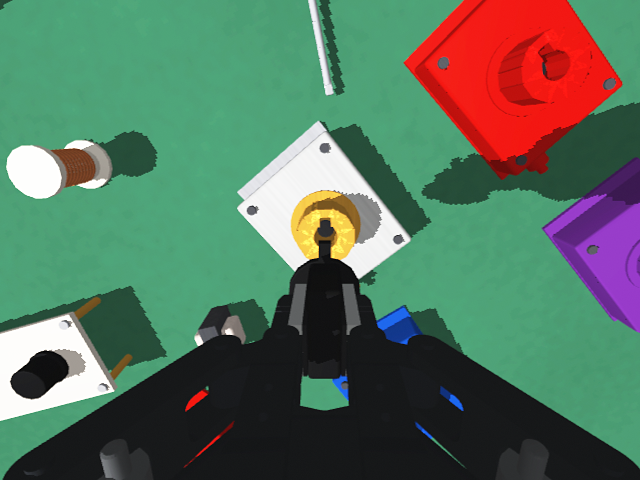

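The keyway at (325,225) lines up in the image with the nose at (325,245). Descending into the bore in small steps and watching force.

send_rows:
  rows: "-0.0005 -0.001 -0.02 0 0 0;0 0 -0.025 0 0 0;0 0 -0.007 0 0 0;0 0 -0.003 0 0 0;0 0 -0.003 0 0 0;0 0 -0.003 0 0 0;0 0 -0.003 0 0 0;0 0 0 0 0 0;0 0 0 0 0 0"

```text
clock: 8.3
tcp_pos: [0.5403, -0.1661, 0.1156]
orientation: [-0.473, -1.957, 1.957]
contact_force: [1.5, 0.3, -1.8]
grip_width: 0.0126
```

```bash
python3 - <<'E'
from h import *
f=grab('wrist','w7');o=r.get_obs();print(o['clock'],o['tcp_pos'],o['grip_width'],o['contact_force'],o['moment'])
cv2.imwrite('pics/w7c.png',cv2.resize(f['pixels'][150:400,200:450,::-1],None,fx=2.4,fy=2.4,interpolation=cv2.INTER_CUBIC))
E
```

```text
8.35 [ 0.54023157 -0.16604457  0.11554774] 0.01292827992506812 [-0.21168474  1.26287047 -1.00328794] [ 0.22695966 -0.05533556  0.02172038]
```

View pics/w7c.png

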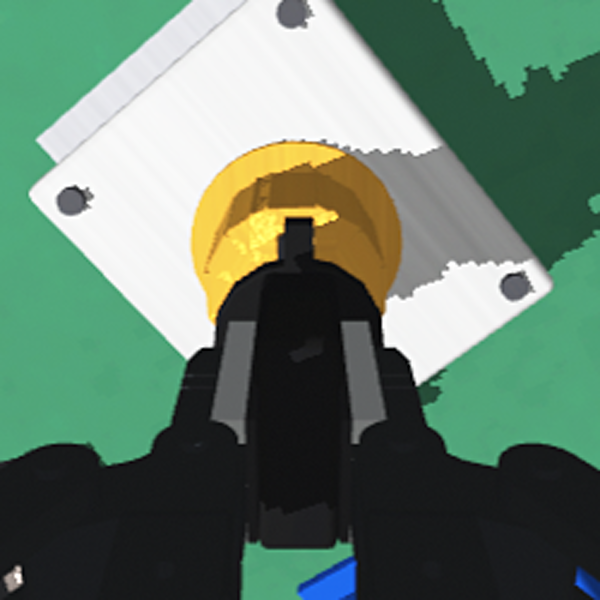

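Collar and nose (298,235 in the crop) are centred on the hub, and the tip is about 3 mm into the bore with hardly any force. Continuing.

send_rows:
  rows: "0 0 -0.002 0 0 0;0 0 -0.002 0 0 0;0 0 -0.002 0 0 0;0 0 0 0 0 0"

```text
clock: 8.75
tcp_pos: [0.5399, -0.1657, 0.1089]
orientation: [-0.472, -1.958, 1.957]
contact_force: [-0.9, 2.6, -2.5]
grip_width: 0.0129
```

send_rows:
  rows: "0 0 -0.002 0 0 0;0 0 -0.002 0 0 0;0 0 -0.002 0 0 0;0 0 0 0 0 0"

```text
clock: 9.15
tcp_pos: [0.5399, -0.1657, 0.1029]
orientation: [-0.472, -1.958, 1.957]
contact_force: [-0.5, 4.7, -1.3]
grip_width: 0.0129
```

Past the key/face height with no axial push, so the key has dropped in. A small side force (+y 4.7 N), so I'll shift 0.5 mm in +y and continue.

send_rows:
  rows: "0 0.0005 -0.002 0 0 0;0 0 -0.002 0 0 0;0 0 -0.002 0 0 0;0 0 0 0 0 0"

```text
clock: 9.55
tcp_pos: [0.54, -0.1657, 0.0971]
orientation: [-0.473, -1.957, 1.957]
contact_force: [-0.9, 4.5, 0.4]
grip_width: 0.0128
```

send_rows:
  rows: "0 0 -0.002 0 0 0;0 0 -0.002 0 0 0;0 0 -0.002 0 0 0;0 0 0 0 0 0"

```text
clock: 9.95
tcp_pos: [0.5401, -0.1656, 0.0918]
orientation: [-0.473, -1.957, 1.957]
contact_force: [-3.1, 5.3, 6.7]
grip_width: 0.0131
```

```bash
python3 - <<'E'
from h import *
o=r.get_obs();print(o['clock'],o['tcp_pos'],o['grip_width'],o['contact_force'],o['moment'])
E
```

```text
9.95 [ 0.54014416 -0.1656007   0.09183901] 0.013121506158225453 [-3.0861039   5.29734413  6.71317925] [1.32803201 0.69040078 0.02415755]
```

The spring has engaged (6.7 N). I'll press home in 1 mm steps.

send_rows:
  rows: "0 0 -0.001 0 0 0;0 0 -0.001 0 0 0;0 0 -0.001 0 0 0;0 0 0 0 0 0;0 0 0 0 0 0"

```text
clock: 10.45
tcp_pos: [0.5402, -0.1656, 0.0892]
orientation: [-0.473, -1.957, 1.957]
contact_force: [-4.2, 5.3, 10.4]
grip_width: 0.0125
```

send_rows:
  rows: "0 0 -0.001 0 0 0;0 0 0 0 0 0;0 0 0 0 0 0"

```text
clock: 10.75
tcp_pos: [0.5403, -0.1656, 0.0891]
orientation: [-0.474, -1.957, 1.957]
contact_force: [-6.5, 6.3, 18.2]
grip_width: 0.0128
```

send_rows:
  rows: "0 0 -0.001 0 0 0;0 0 0 0 0 0;0 0 0 0 0 0"

```text
clock: 11.05
tcp_pos: [0.5403, -0.1656, 0.089]
orientation: [-0.474, -1.957, 1.957]
contact_force: [-9.3, 7.2, 26.8]
grip_width: 0.0132
```

There is a hard stop at TCP z 0.0891, exactly where home was predicted (0.089), with 27 N of push. I'll ease the side load and check by picture.

send_rows:
  rows: "-0.0005 0.0005 0 0 0 0;0 0 0 0 0 0;0 0 0 0 0 0;0 0 0 0 0 0;0 0 0 0 0 0"

```text
clock: 11.55
tcp_pos: [0.5402, -0.1656, 0.089]
orientation: [-0.475, -1.957, 1.958]
contact_force: [-8.7, 6.3, 24.8]
grip_width: 0.0127
```

```bash
python3 - <<'E'
from h import *
f=grab('wrist','w8');s=grab('side','s8');o=r.get_obs();print(o['clock'],o['tcp_pos'],o['grip_width'],o['contact_force'],o['moment'],o['qvel'].round(4))
M=R.from_rotvec(o['orientation']).as_matrix();print('key yaw',np.arctan2(M[1,2],M[0,2])+np.pi/2,M[:,1])
a=cv2.resize(f['pixels'][150:400,200:400,::-1],None,fx=2,fy=2,interpolation=cv2.INTER_CUBIC)
u,v=map(int,proj(s,[.54,-.165,.08]))
b=cv2.resize(s['pixels'][v-50:v+50,u-40:u+40,::-1],(400,500),interpolation=cv2.INTER_CUBIC)
cv2.imwrite('pics/fin.png',np.hstack([a,b]))
E
```

```text
11.65 [ 0.54023978 -0.16557814  0.08899799] 0.012557083339352498 [-8.35912616  6.31344486 25.0373562 ] [1.41021604 1.92064429 0.00627082] [-0.0005  0.0018 -0.0006  0.0005  0.0003 -0.0008  0.0013]
key yaw -0.474608009946083 [ 1.56475524e-03 -8.98250308e-04 -9.99998372e-01]
```

View pics/fin.png

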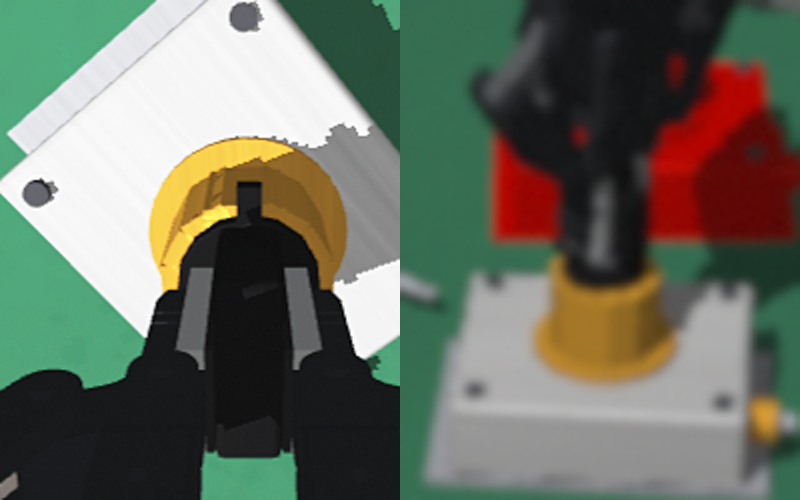

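In both views the collar sits flat on the brass face (left half of the picture around (248,250), right half around (605,270)). The knob has not slipped in the pads. Handing in.

```bash
python3 - <<'E'
from bench import r
print(r.hand_in())
o=r.get_obs();print(o['clock'],o['tcp_pos'],o['contact_force'],o['grip_width'])
E
```

```text
the job is handed in; nothing more can be done
None
the job is handed in; nothing more can be done
```

I took the bar-knob shaft out of the holder and turned it about -0.355 rad to line up with the keyway. I then lowered it into the brass hub, where the key dropped in at the first try, and pressed it home against the spring. I handed in at about 11.7 s with the knob still gripped.

**Last checks before hand-in:**
- **Home:** the arm stopped hard at TCP z 0.089 m, the height worked out beforehand for the collar resting on the hub face. The side and wrist pictures show the collar flat on the face and the tool vertical to within about 0.002 rad.
- **Push and grip:** the arm was pressing down with about 25 N. The grip was set to 80 N, and the opening read 12.6 mm on the 14 mm bar throughout, with no slip visible.
- **Position:** the grasp was within about 1 mm of the measured hub axis, and the joints were still.

**What did not come out clean:** a side force of about 10 N stayed on the tool even after a 0.5 mm correction. The hand-in gave no verdict, and the state could not be read afterwards. I did not measure the bystanders again, but the arm made no contact that I could see with any of them.

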